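# Unbolt the transfer sled and send the sounder housing down the track

## Task

The headset has been left standing on the track: first hang it by its headband over the bar of the stand and let go of it. Then draw the red-knobbed bolt back out of the sled and tip its stem over into the yellow side notch so that it stays parked there, and only then push the sled, with the housing still seated in its nest, all the way to the yellow end stop. Leave the small parts and tools on the bench where they are.

Things in the scene. Friction and masses are not known exactly. Their poses are not given: they have to be found in the camera images.
- fixture: Lengths in mm. Fixed grey bed, 130 mm (x, centred) by 400 mm (y -195 to +205), top z 12; origin on the table under the track's middle; +y runs along the track to the end stop, -x roughly to the robot. Steel edge strips at x +-61.5 reach z 22. Aluminium bolt housing at x -185 to -65, y -128.5 to -91.5, top z 49; the bolt slides in it along x, axis at y -110, z 35.
- slot_end (a point): End of the bolt housing's top slot, farthest from the sled, at the housing's top. The slot is 11 mm wide, runs from here (fixture x -149) to x -88 along the bolt axis, and guides the bolt's stem.
- notch (a point): Middle of the yellow sill (z 33) of the side notch, 13.5 mm to the +y side of the bolt axis. The notch, fixture x -149 to -132, opens from the slot's end towards +y: top and side wall are cut down to the sill there.
- end_stop (a point): Upper edge, middle, of the face of the yellow end stop at fixture y +189, 34 mm high.
- bolt: Loose steel barrel bolt, 0.16 kg: rod 14 mm diameter along its x, -35 to +63 from the origin, which lies on the rod axis under the stem. At the start it points to the fixture's +x with its origin at fixture x -104 to -96, tip 14 to 22 mm deep in the sled's bore, stem upright, leaning slightly to -y. A light push (under 5 N) slides it. Drawn to the slot's end, origin x is -145.
- knob (a point): Centre of the bolt's red ball knob, 18 mm diameter, 45 mm above the rod axis (bolt z) and 4 mm to -y, on an 8 mm thick stem. At the slot's end the stem, pushed to +y past upright, tips into the notch and lies on the sill by its own weight, about level.
- bolt_tip (a point): Tip of the bolt's rod.
- sled (a joint): Travel of the blue sled along fixture +y, m: 0 bolted at the start, 0.235 at the end stop. Drags with about 2 N, stays where left.
- sled_mid (a point): Middle of the sled's plate, on its top (z 26); sled 110 by 110 mm; at the start at fixture y -110. A lug with the bolt bore stands on its -x edge (x -55 to -33 from here, 44 mm wide, top z 50).
- push (a point): On the rear (-y) face of the sled's upright push plate, centred across it, at z 59 mm. The plate is 70 mm wide (x), 8 mm thick, from z 26 to 80 mm. Pushing it towards +y moves the sled.
- nest (a point): Floor of the round nest on the sled (middle of six white lugs 9 mm high), where the housing's underside centre sits.
- housing: Loose black round sounder housing with a green band, diameter 68 mm, 32 mm high, 0.11 kg, seated in the nest; origin at the centre of its underside.
- headset: Rigid headset, orange band, black ear cups, 0.16 kg, standing on its cups on the bed in the sled's way. Origin between the cups at their undersides; z up. 164 mm wide along y; cups 50 deep (x), 65 high, at y +-71. Crown: straight block 20 (x) by 62 (y), underside z 150, top z 172, then sloping shoulders and arms 18 deep; 130 mm clear between the arms.
- crown (a point): Middle of the underside of the crown of the headset. Held by the crown and moved fast, the headset swings in the grip.
- stand: Fixed dark stand; origin on the table; foot 200 by 100 mm (x -90 to +110). A 20 mm square post at x +75, 248 high, carries one level flat steel bar, 40 wide and 12 high, along the stand's -x to a free end at x -90; its top level, z 238, centred at y 0. The headset hangs with the bar along its own x, under the crown.
- bar (a point): On the top of the stand's bar, z 238 mm, 70 mm in from the free end, mid-width.
- carton: Fixed open cardboard carton, 170 by 130 by 85 mm high, with green housings in it; origin at the centre of its underside. It and the stand swap sides.
- sounder_a: Black disc sounder, 40 mm diameter, 12 mm high, with two ears (56 mm over them). Leave alone.
- sounder_b: Second black disc sounder, the same. Leave alone.
- battery: White and blue block battery lying flat, 48 by 26 by 17 mm. Leave alone.
- screwdriver: Red-handled screwdriver, 160 mm long, lying along its x. Leave alone.
- cutters: Small side cutters with orange handles, 110 mm long, lying flat. Leave alone.
- cover: Black round housing cover, 72 mm diameter, 16 mm high. Leave alone.
Mind the look-alikes: they are no part of the job. What is shaped like the housing but brown or pink is not meant.

How it is judged:
On the way, in this order (a step that is already met when the one before it is completed fails the run):
1. the headset hangs over the bar, let go (x of crown in the frame of stand between -0.085 and 0.06 m and y of crown in the frame of stand between -0.04 and 0.04 m and z of crown in the frame of stand between 0.218 and 0.258 m and angle between headset's own z axis and vertical below 0.5 rad and contact force between headset and stand above 0.3 N and contact force between the fingers and headset below 0.05 N), for 0.2 s.
2. the bolt is drawn back to the notch, clear of the sled (x of bolt in the frame of fixture below -0.132 m).
3. the stem is tipped over into the side notch (x of bolt in the frame of fixture below -0.132 m and angle between bolt's own z axis and vertical above 0.9 rad and y of knob in the frame of fixture above -0.085 m and z of knob in the frame of fixture above 0.02 m), for 0.2 s.
4. the sled is at the end stop (value of joint sled above 0.228 m), for 0.2 s.
At the end, for the whole second after the job is handed in: Headset hangs at rest by its crown on the bar (within 40 mm sideways, 20 mm in height, tilt under 0.5 rad); bolt drawn past fixture x = -132 mm, stem in the notch, over 0.9 rad from vertical; sled joint above 0.228; housing within 8 mm and 0.15 rad of its nest; all at rest (all of step 3 and x of crown in the frame of stand between -0.085 and 0.06 m and y of crown in the frame of stand between -0.04 and 0.04 m and z of crown in the frame of stand between 0.218 and 0.258 m and angle between headset's own z axis and vertical below 0.5 rad and contact force between headset and stand above 0.3 N and value of joint sled above 0.228 m and distance between housing and nest below 0.008 m and angle between housing's own z axis and vertical below 0.15 rad and linear speed of headset below 0.05 m/s and linear speed of each of bolt, housing below 0.03 m/s); the robot touches nothing.
It fails at once if a small part or tool on the bench was shifted more than 30 mm (distance of any of sounder_a, sounder_b, battery, screwdriver, cutters, cover from where it was at the start of the episode above 0.03 m).
It also fails if it takes over 72 s, if anything falls off the work surface, if the arm or the gripper's body presses on something with over 40 N, if the wrist force passes 120 N, or if a joint passes its speed limit or range.

## Robot

A 6-joint arm with a two-finger parallel gripper is mounted at the origin on the work surface. World frame = base frame: x ahead of the robot, y to its left, z up, the work surface at z = 0. Lengths are in m, angles in rad, forces in N, time in s.
With the tool pointing down it reaches from about 0.275 to 0.75 m from the base axis. Payload 10.2 kg.
Tool frame: the origin (TCP) lies midway between the tips of the shut fingers; the grasp point (between the pads) lies ctrl.grip_depth behind it (ctrl.grip_depth is the distance from the TCP to the grasp point, in m); z points along the fingers, y is the direction in which the jaws open and shut (so a half turn about z gives the same grasp; the last joint's range is limited). The gripper opens to 85 mm and grips with 20 to 120 N. Pads are 22 mm wide; open, the fingers measure 114 mm over their backs; the gripper's body (76 mm by 85 mm) begins 54 mm behind the grasp point. The pads swing forward as they close: fully open they stand 13 mm farther back than shut.
Start: joints at [-1.365, 0.313, 1.498, -0, 1.331, -0.223], TCP at [0.218, -0.477, 0.231] pointing down, gripper open.
Joint ranges: [-2.94, 2.94], [-0.97, 2.17], [0.19, 2.56], [-1.23, 4.37], [0.02, 3.11], [-2.88, 2.88]. Speed limits (rad/s): [2.39, 2.39, 3.01, 3.14, 3.14, 3.14].

## Interface

Orientations are given as a rotation vector (axis times angle).
In Python, from cell import ctrl gives the robot as it stands.
- The arm moves only by the tool send_rows, never from a script. Its arguments are lists of equal length, an entry for each row: "jaw": the closure, from -1 (fully open) to 1 (shut), so that 0 is half open; "slide": the shift along the tool's x, y, z in cm, a list of three; "spin": the turn about the tool's z in rad. A call has 1 to 20 rows; each row shifts and turns the commanded pose from where the row before left it, along the tool's axes as they then stand; what a row does not reach is not made up. A row lasts 1/12 s, in which the tool goes at most 41.7 mm and 7.16 degrees, less where a joint would pass 70% of its speed; a pose out of reach is approached as far as the arm can. A call with a gripper value outside its range is refused whole. The fingers move at their own pace and stop on an object; the grip force is fixed at half the most. Time passes only in rows, so rows that do not move let the fingers close. It gives the time, the measured TCP pose, the force and the opening at its end, in the units of the state.
- ctrl.get_state(): the state, without advancing time (a new reading comes with each control period).
- ctrl.capture(name): name is "side" or "top" or "wrist"; returns (picture, depth): 480x640x3 uint8, blue, green, red; 480x640 float32, m along the optical axis (not along the pixel's ray), 0 where there is no reading.
- ctrl.get_calibration(name): a dict with "fovy" (degrees; the focal length in pixels is half the picture's height over the tangent of half this angle, whatever the lens; pixels are square), "cx", "cy" (the principal point, pixels), "extrinsics" (4x4, takes a point from world to camera coordinates); the wrist camera has in their place "T_tool_cam" (4x4, takes a point from camera to tool coordinates, whose origin is the TCP and whose axes are the flange's). Camera axes: x right, y down, z forward; pixel columns grow to the right and rows downward; lengths in m; the calibration is good to about 2 mm. A picture is of the moment at which its call begins: read the wrist's pose just before it. get_calibration takes no time and is no camera call.
- ctrl.hand_in(): hands the job in, once; it reports no verdict.
The state is a dict: "time": time; "qpos": joint angles; "joint_velocities": joint speeds; "joint_torque": joint torques, N m; "tool_pos": TCP position; "tcp_rot": TCP orientation; "force": force on the tool from outside, world axes, zero at the start; "moment": the same for the moment, N m; "grip_width": finger opening in m.
Only numpy, scipy, OpenCV 4.12 (cv2) and the standard library are available. Lean on these libraries where they do the work, as an engineer would, in place of code of your own. Each camera call takes 0.05 s, during which the arm holds its last target.

## Working session

There is one attempt and no reset: what is moved stays moved. The work goes in short steps, Python scripts to look and compute and a tool call to move; the robot and the scene stay as the last step left them, time stands still between calls to the robot, and variables do not carry over. Pictures are saved under pics/ and viewed, and the job is handed in when it is done.

Besides the shell and the picture viewer there is one more tool, called after ">>>" in YAML: its name, and indented under it one key for each argument. send_rows: Moves the arm, as the interface text tells. Its arguments: {"type":"object","properties":{"jaw":{"type":"array","items":{"type":"number"}},"slide":{"type":"array","items":{"type":"array","items":{"type":"number"}}},"spin":{"type":"array","items":{"type":"number"}}},"required":["jaw","slide","spin"]}

```bash
ls; mkdir -p pics; python3 - <<'E'
from cell import ctrl
import cv2,numpy as np
np.set_printoptions(precision=4,suppress=True)
print(ctrl.get_state()); print(ctrl.grip_depth)
for n in ["side","top","wrist"]:
    c=ctrl.get_calibration(n); print(n,c)
    im,d=ctrl.capture(n); cv2.imwrite(f"pics/{n}0.png",im); np.save(f"pics/{n}0.npy",d)
E
```

```text
pics
{'time': 0.0, 'qpos': array([-1.3654,  0.3135,  1.4984,  0.    ,  1.331 , -0.2234]), 'joint_velocities': array([ 0.0018, -0.0004,  0.0002,  0.0015,  0.0011, -0.0001]), 'joint_torque': array([  0.0019, -41.2263, -25.9744,  -0.    ,   0.0041,  -0.    ]), 'tool_pos': array([ 0.2182, -0.4772,  0.2307]), 'tcp_rot': array([-3.0684, -0.6682, -0.    ]), 'force': array([-0.3938,  0.5142, -0.7126]), 'moment': array([0.0276, 0.0062, 0.0488]), 'grip_width': 0.0853485721978893}
0.0187
side {'fovy': 45.882151017954435, 'cx': 322.11037964616344, 'cy': 239.24809314717484, 'extrinsics': array([[-0.9296, -0.3684,  0.0119,  0.4787],
       [-0.2653,  0.6463, -0.7155,  0.2391],
       [ 0.2559, -0.6683, -0.6985,  1.1296],
       [ 0.    ,  0.    ,  0.    ,  1.    ]])}
top {'fovy': 57.82686205392994, 'cx': 325.7770694310865, 'cy': 233.72897387765033, 'extrinsics': array([[ 0.0439, -0.999 , -0.0021, -0.0241],
       [-0.9751, -0.0424, -0.2179,  0.5404],
       [ 0.2176,  0.0116, -0.976 ,  1.0824],
       [ 0.    ,  0.    ,  0.    ,  1.    ]])}
wrist {'fovy': 64.18709287204513, 'cx': 320.170819615284, 'cy': 235.59123021453928, 'T_tool_cam': array([[ 0.0005, -0.9585, -0.285 ,  0.0722],
       [ 1.    ,  0.0002,  0.0009,  0.0007],
       [-0.0008, -0.285 ,  0.9585, -0.142 ],
       [ 0.    ,  0.    ,  0.    ,  1.    ]])}
```

View pics/top0.png

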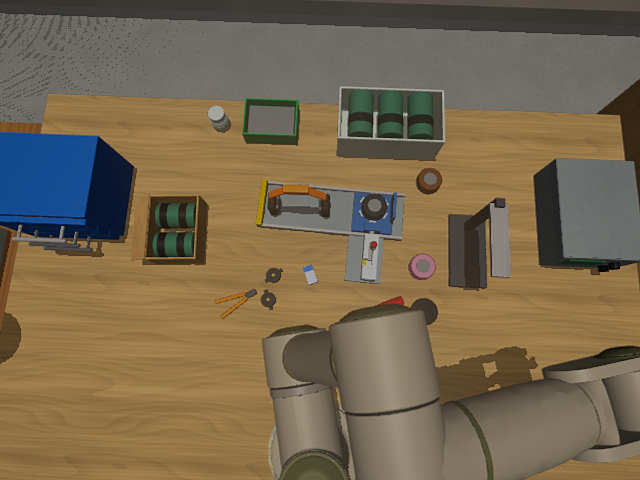

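View pics/side0.png

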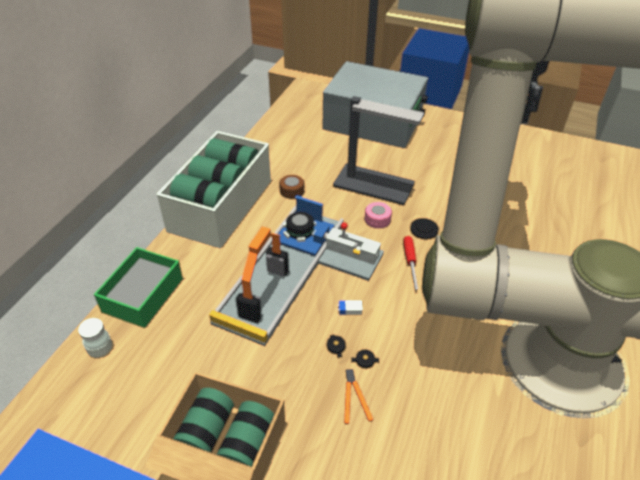

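View pics/wrist0.png

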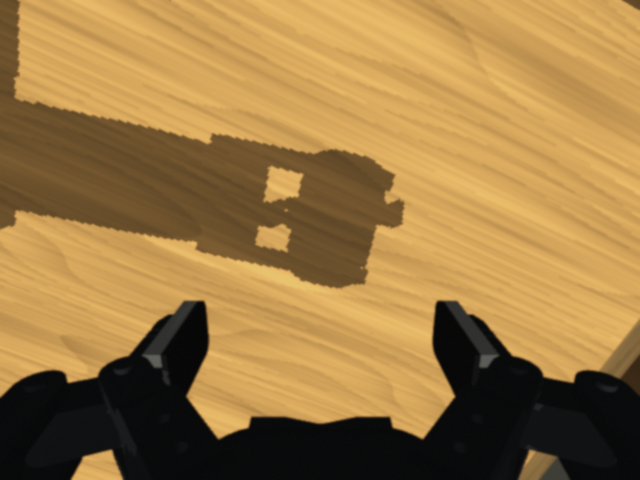

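The top view shows the fixture in the middle, with its yellow stop at about (263,204), the headset at (299,203), the sled with its black/blue housing at (374,207) and the red knob at (373,244). The stand's bar is on the right at (500,240). The brown (429,180) and pink (423,266) discs are decoys. Next I'll measure.

```bash
cat > h.py <<'E'
import numpy as np,cv2
from scipy.spatial.transform import Rotation as R
np.set_printoptions(precision=4,suppress=True)
def K(c): return 240/np.tan(np.radians(c["fovy"])/2)
def cam(name,st=None):
    from cell import ctrl
    c=ctrl.get_calibration(name)
    if name=="wrist":
        T=np.eye(4);T[:3,:3]=R.from_rotvec(st["tcp_rot"]).as_matrix();T[:3,3]=st["tool_pos"]
        W=T@c["T_tool_cam"]
    else: W=np.linalg.inv(c["extrinsics"])
    return K(c),c["cx"],c["cy"],W
def cloud(d,C):
    f,cx,cy,W=C
    v,u=np.mgrid[:480,:640]
    P=np.stack([(u-cx)/f*d,(v-cy)/f*d,d],-1)
    return P@W[:3,:3].T+W[:3,3]
def ray(uv,z,C):
    f,cx,cy,W=C
    r=W[:3,:3]@np.array([(uv[0]-cx)/f,(uv[1]-cy)/f,1.]); o=W[:3,3]
    return o+r*(z-o[2])/r[2]
def proj(p,C):
    f,cx,cy,W=C
    q=W[:3,:3].T@(np.asarray(p)-W[:3,3]); return np.array([f*q[0]/q[2]+cx,f*q[1]/q[2]+cy])
E
python3 - <<'E'
from h import *
im=cv2.imread("pics/top0.png");d=np.load("pics/top0.npy");C=cam("top");P=cloud(d,C)
c=im[165:295,245:415];cv2.imwrite("pics/top0a.png",cv2.resize(c,None,fx=4.6,fy=4.6,interpolation=cv2.INTER_CUBIC))
c=im[185:300,400:530];cv2.imwrite("pics/top0b.png",cv2.resize(c,None,fx=5,fy=5,interpolation=cv2.INTER_CUBIC))
hsv=cv2.cvtColor(im,cv2.COLOR_BGR2HSV)
print("table z",np.median(P[300:330,120:200,2]))
def m(lo,hi,box):
    k=cv2.inRange(hsv,lo,hi); z=np.zeros_like(k);u0,v0,u1,v1=box;z[v0:v1,u0:u1]=k[v0:v1,u0:u1];return z>0
y=m((22,150,120),(35,255,255),(250,170,275,235)); 
q=P[y];print("stop",y.sum(),np.median(q,0),q.min(0),q.max(0))
s=m((100,120,50),(130,255,255),(345,180,405,240)); print("blue",s.sum(),np.median(P[s],0))
o=m((5,150,100),(20,255,255),(265,175,335,225)); q=P[o]; print("orange",o.sum(),q.min(0),q.max(0))
t=o&(P[...,2]>.165);print(cv2.minAreaRect((P[t][:,:2]*1000).astype(np.float32)),np.median(P[t],0))
r=m((0,150,100),(6,255,255),(360,230,385,260))|m((172,150,100),(180,255,255),(360,230,385,260));print("knob",r.sum(),np.median(P[r],0),P[r].max(0),np.argwhere(r).mean(0))
# bar
b=np.zeros((480,640),bool);b[195:290,440:520]=1;b&=(P[...,2]>.22)&(P[...,2]<.26)
q=P[b];print("bar",b.sum(),np.median(q[:,2]),cv2.minAreaRect((q[:,:2]*1000).astype(np.float32)),q.max(0))
bb=b&(P[...,2]<.243);print(cv2.minAreaRect((P[bb][:,:2]*1000).astype(np.float32)))
# bed rect
g=np.zeros((480,640),bool);g[170:245,250:410]=1;g&=(P[...,2]>.006)&(P[...,2]<.03)
k=cv2.morphologyEx(g.astype(np.uint8),cv2.MORPH_OPEN,np.ones((3,3)))>0
print("bed",cv2.minAreaRect((P[k][:,:2]*1000).astype(np.float32)))
E
```

```text
table z 0.0004015147754716786
stop 223 [0.6287 0.1805 0.0347] [ 0.2925 -0.0137  0.0299] [0.6947 0.1904 1.1741]
blue 779 [ 0.5911 -0.1167  0.0277]
orange 426 [ 0.2925 -0.0137  0.0028] [0.7015 0.1462 1.1741]
((472.35443115234375, 17.871368408203125), (358.7364501953125, 68.45761108398438), 20.76913070678711) [0.6209 0.0741 0.1841]
knob 27 [ 0.5129 -0.123   0.0868] [ 0.519  -0.1168  0.0953] [244.1111 373.4815]
bar 1535 0.23878742477809067 ((511.2611083984375, -384.47674560546875), (42.18536376953125, 175.6487579345703), 89.55654907226562) [ 0.5991 -0.363   0.2531]
((511.25823974609375, -384.4767150878906), (42.18536376953125, 175.64303588867188), 89.55654907226562)
bed ((606.551513671875, -15.780731201171875), (386.0530700683594, 158.86172485351562), 87.08936309814453)
```

```bash
ls pics
```

```text
side0.npy
side0.png
top0.npy
top0.png
top0a.png
top0b.png
wrist0.npy
wrist0.png
```

View pics/top0a.png

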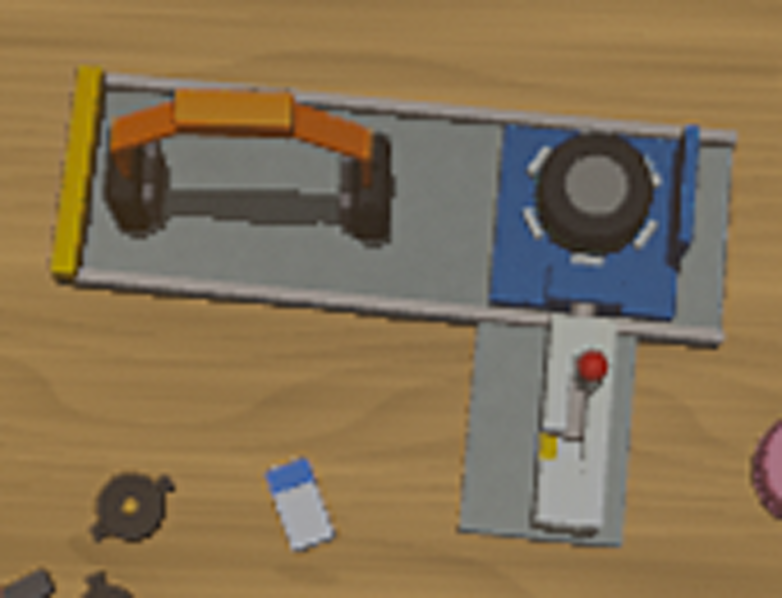

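View pics/top0b.png

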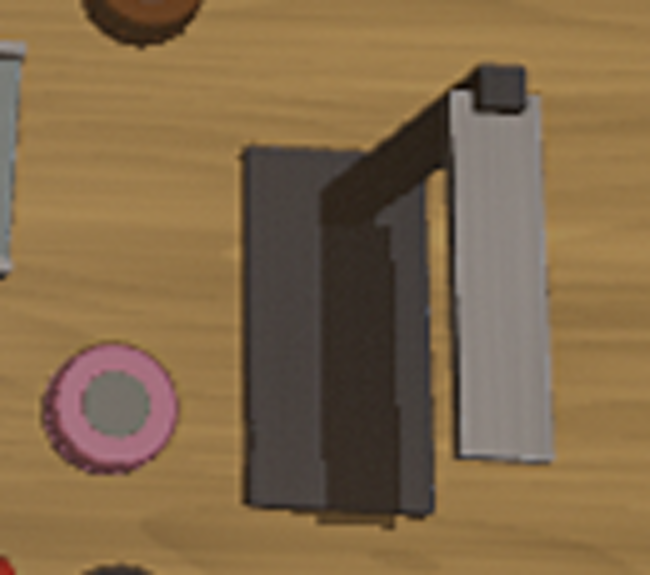

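```bash
python3 - <<'E'
from h import *
im=cv2.imread("pics/top0.png");d=np.load("pics/top0.npy");C=cam("top");P=cloud(d,C)
hsv=cv2.cvtColor(im,cv2.COLOR_BGR2HSV)
def m(lo,hi,box,z0,z1):
    k=cv2.inRange(hsv,lo,hi); z=np.zeros_like(k);u0,v0,u1,v1=box;z[v0:v1,u0:u1]=k[v0:v1,u0:u1];return (z>0)&(P[...,2]>z0)&(P[...,2]<z1)
def rect(k,z=None):
    q=P[k]
    if z is not None:
        q=np.array([ray((u,v),z,C) for v,u in np.argwhere(k)])
    return cv2.minAreaRect((q[:,:2]*1000).astype(np.float32)),np.median(q,0),k.sum()
print("stop",rect(m((18,120,80),(38,255,255),(250,170,275,235),.028,.05)))
print("orange all",rect(m((3,130,80),(20,255,255),(265,175,335,225),.1,.2)))
t=m((3,130,80),(20,255,255),(265,175,335,225),.178,.2);print("crown",rect(t),rect(t,.184))
print("sled plate",rect(m((100,120,50),(130,255,255),(345,180,405,240),.022,.03)))
print("push plate",rect(m((100,120,50),(130,255,255),(345,180,405,240),.07,.09)))
# bed edge strips fit
for nm,lo,hi in (("bed",.008,.026),):
    g=np.zeros((480,640),bool);g[170:245,250:410]=1;g&=(P[...,2]>lo)&(P[...,2]<hi)
    q=P[g]; 
    ys=np.linspace(-.17,.14,12);a=[];b=[]
    for y in ys:
        s=q[abs(q[:,1]-y)<.006]
        if len(s): a.append((y,s[:,0].max()))
        b.append((y,s[:,0].min()))
    print(np.array(a).T);print(np.polyfit(*np.array(a).T,1),np.polyfit(*np.array(b).T,1))
hs=np.zeros((480,640),bool);hs[235:285,350:390]=1;hs&=(P[...,2]>.042)&(P[...,2]<.056);print("bolthousing top",rect(hs))
kb=np.argwhere(m((0,120,60),(8,255,255),(360,230,385,260),.0,.2)|m((170,120,60),(180,255,255),(360,230,385,260),0,.2)).mean(0);print("knob",kb,ray(kb[::-1],.08,C))
# housing
hh=np.zeros((480,640),bool);hh[185:230,355:392]=1;hh&=(P[...,2]>.055)&(P[...,2]<.09)&(im.max(2)<150);print("housing",rect(hh))
cu=np.zeros((480,640),bool);cu[185:225,268:335]=1;cu&=(P[...,2]>.06)&(P[...,2]<.09)&(im.max(2)<90);print("cups",rect(cu))
E
```

```text
stop (((630.079833984375, 181.23289489746094), (16.009105682373047, 129.9456329345703), 87.2378921508789), array([0.6287, 0.1808, 0.0344]), np.int64(261))
orange all (((621.5261840820312, 75.73680114746094), (20.507308959960938, 141.2538604736328), 0.6181331872940063), array([0.6205, 0.0714, 0.1659]), np.int64(462))
crown (((621.2491455078125, 75.5596694946289), (61.01788330078125, 19.656309127807617), 89.18283081054688), array([0.6207, 0.0753, 0.1841]), np.int64(212)) (((620.5610961914062, 75.30833435058594), (60.85503005981445, 20.73023796081543), 89.61190795898438), array([0.6208, 0.0752, 0.184 ]), np.int64(212))
sled plate (((613.873291015625, -125.14579010009766), (107.01392364501953, 108.38236999511719), 87.34756469726562), array([ 0.5948, -0.0972,  0.0266]), np.int64(539))
push plate (((620.7857055664062, -176.48052978515625), (6.828159809112549, 64.75001525878906), 86.89522552490234), array([ 0.6208, -0.1759,  0.0808]), np.int64(63))
[[-0.17   -0.1418 -0.1136 -0.0855 -0.0573 -0.0291 -0.0009  0.0273  0.0555
   0.0836  0.1118  0.14  ]
 [ 0.6761  0.6777  0.6804  0.6808  0.6829  0.6844  0.686   0.6878  0.6895
   0.6915  0.6915  0.694 ]]
[0.057  0.6861] [0.0964 0.5507]
bolthousing top (((488.0509338378906, -117.67752075195312), (37.140926361083984, 118.07209777832031), 86.84923553466797), array([ 0.4863, -0.1173,  0.0497]), np.int64(517))
knob [244.4516 373.4194] [ 0.5136 -0.124   0.08  ]
housing (((620.02978515625, -130.82131958007812), (79.74053955078125, 76.25098419189453), 13.395271301269531), array([ 0.624 , -0.1253,  0.0592]), np.int64(460))
cups (((619.2970581054688, 75.42359161376953), (47.4431266784668, 162.25155639648438), 1.245849847793579), array([0.6136, 0.0203, 0.0755]), np.int64(276))
```

The headset crown is at (0.621, 0.0755) with a top z of 0.184 and yaw about 0. The fixture origin is at (0.619, -0.0155) with yaw -0.055. The stand bar spans x 0.424 to 0.60 at y -0.384, with its top at 0.238. There is only one headset, one stand and one bolt in the crops, and the brown and pink discs get ignored. Now I'll turn and rise, then go over the headset.

>>> send_rows:
  jaw: [-1,-1,-1,-1,-1,-1,-1,-1,-1,-1]
  slide:
    - [0,0,-0.7]
    - [0,0,-0.7]
    - [0,0,-0.7]
    - [0,0,-0.7]
    - [0,0,-0.7]
    - [0,0,-0.7]
    - [0,0,-0.7]
    - [0,0,-0.7]
    - [0,0,-0.7]
    - [0,0,-0.7]
  spin: [-0.114,-0.114,-0.114,-0.114,-0.114,-0.114,-0.114,-0.114,-0.114,-0.114]

```text
time: 0.98
tool_pos: [0.2182, -0.4774, 0.3014]
tcp_rot: [-2.217, -2.225, -0.001]
force: [1.2, 0.3, -0.1]
grip_width: 0.0852
```

>>> send_rows:
  jaw: [-1,-1,-1,-1,-1,-1,-1,-1,-1,-1,-1,-1,-1,-1,-1,-1,-1,-1,-1,-1]
  slide:
    - [2.75,2,0]
    - [2.75,2,0]
    - [2.75,2,0]
    - [2.75,2,0]
    - [2.75,2,0]
    - [2.75,2,0]
    - [2.75,2,0]
    - [2.75,2,0]
    - [2.75,2,0]
    - [2.75,2,0]
    - [2.75,2,0]
    - [2.75,2,0]
    - [2.75,2,0]
    - [2.75,2,0]
    - [2.75,2,0]
    - [2.75,2,0]
    - [2.75,2,0]
    - [2.75,2,0]
    - [2.75,2,0]
    - [2.75,2,0]
  spin: [0,0,0,0,0,0,0,0,0,0,0,0,0,0,0,0,0,0,0,0]

```text
time: 2.65
tool_pos: [0.62, 0.0734, 0.3009]
tcp_rot: [-2.223, -2.219, 0.001]
force: [0.3, -1.0, 0.6]
grip_width: 0.0856
```

```bash
cat > st.py <<'E'
from h import *
from cell import ctrl
s=ctrl.get_state()
print("t",s["time"],"tcp",s["tool_pos"],"grip",s["grip_width"],"F",s["force"],"q",s["qpos"])
print(R.from_rotvec(s["tcp_rot"]).as_matrix())
E
python3 st.py; python3 - <<'E'
from h import *
from cell import ctrl
s=ctrl.get_state(); im,d=ctrl.capture("wrist");cv2.imwrite("pics/w1.png",im);C=cam("wrist",s);P=cloud(d,C)
hsv=cv2.cvtColor(im,cv2.COLOR_BGR2HSV)
t=(cv2.inRange(hsv,(3,130,80),(20,255,255))>0)&(P[...,2]>.177)&(P[...,2]<.195)
q=P[t];print(t.sum(),np.median(q,0),cv2.minAreaRect((q[:,:2]*1000).astype(np.float32)))
E
```

```text
t 2.65 tcp [0.62   0.0734 0.3009] grip 0.08559503875074914 F [ 0.269  -1.0053  0.6201] q [-0.0696  0.5122  1.0301 -0.      1.6    -0.0677]
[[ 0.0018  1.     -0.0007]
 [ 1.     -0.0018  0.    ]
 [ 0.     -0.0007 -1.    ]]
2311 [0.6227 0.0763 0.1833] ((622.5469360351562, 74.77881622314453), (61.890716552734375, 19.38405418395996), 89.52192687988281)
```

View pics/w1.png

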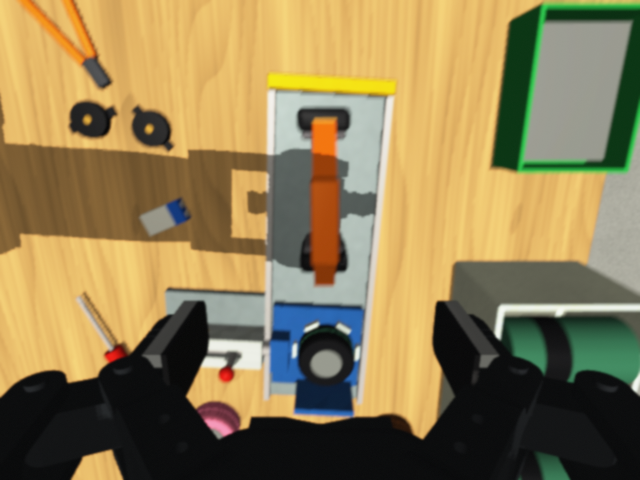

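The wrist picture shows the orange crown at about (323,225), between the open jaws' line, with the red knob at (227,375). Descending to grip it with the tips just above the crown's underside.

>>> send_rows:
  jaw: [-1,-1,-1,-1,-1,-1,-1,-1,-1,-1,-1,0,1,1,1,1,1,1]
  slide:
    - [0.1,0.1,-0.0]
    - [0.1,0.1,2]
    - [0,0,2]
    - [0,0,2]
    - [0,0,2]
    - [0,0,2]
    - [0,0,1.5]
    - [0,0,1]
    - [0,0,0.6]
    - [0,0,0.4]
    - [0,0,0]
    - [0,0,0]
    - [0,0,0]
    - [0,0,0]
    - [0,0,0]
    - [0,0,0]
    - [0,0,0]
    - [0,0,0]
  spin: [0,0,0,0,0,0,0,0,0,0,0,0,0,0,0,0,0,0]

```text
time: 4.2
tool_pos: [0.6216, 0.0737, 0.1668]
tcp_rot: [2.223, 2.219, 0.001]
force: [0.6, -0.2, 2.5]
grip_width: 0.0185
```

```bash
python3 st.py
```

```text
t 4.2 tcp [0.6216 0.0737 0.1668] grip 0.018506471594273606 F [ 0.6266 -0.2075  2.4611] q [-0.0689  0.5858  1.2586 -0.      1.2961 -0.0669]
[[ 0.002   1.      0.0011]
 [ 1.     -0.002  -0.0001]
 [-0.0001  0.0011 -1.    ]]
```

>>> send_rows:
  jaw: [1,1,1,1,1,1,1,1,1,1,1,1]
  slide:
    - [0,0,-0.3]
    - [0,0,-0.6]
    - [0,0,-1]
    - [0,0,-1.2]
    - [0,0,-1.2]
    - [0,0,-1.2]
    - [0,0,-1.2]
    - [0,0,-1.2]
    - [0,0,-1]
    - [0,0,-0.7]
    - [0,0,-0.4]
    - [0,0,0]
  spin: [0,0,0,0,0,0,0,0,0,0,0,0]

```text
time: 5.2
tool_pos: [0.6216, 0.0737, 0.2672]
tcp_rot: [2.223, 2.219, 0.001]
force: [0.1, -0.3, -1.3]
grip_width: 0.0187
```

```bash
python3 st.py; python3 - <<'E'
from h import *
from cell import ctrl
im,d=ctrl.capture("side");cv2.imwrite("pics/s1.png",cv2.resize(im[150:400,150:450],None,fx=2.4,fy=2.4))
E
```

```text
t 5.2 tcp [0.6216 0.0737 0.2672] grip 0.018703890102294084 F [ 0.1478 -0.3092 -1.2833] q [-0.0688  0.5241  1.0967  0.      1.5196 -0.0669]
[[ 0.002   1.      0.0013]
 [ 1.     -0.002  -0.    ]
 [-0.      0.0013 -1.    ]]
```

View pics/s1.png

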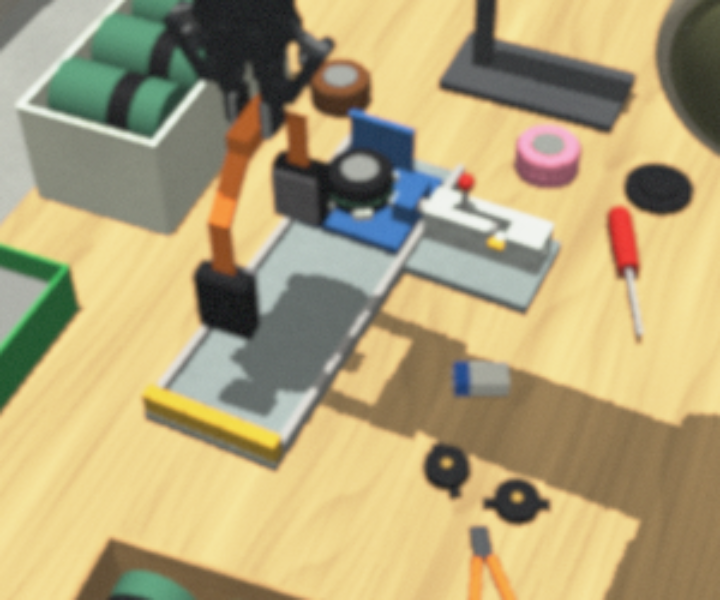

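The headset hangs level in the grip. I'll carry it towards the robot first, then sideways to a spot in front of the bar's free end.

>>> send_rows:
  jaw: [1,1,1,1,1,1,1,1,1,1,1,1,1,1,1,1,1,1,1,1]
  slide:
    - [-0.3,-0.4,0]
    - [-0.6,-0.8,0]
    - [-0.9,-1.2,0]
    - [-1.2,-1.6,0]
    - [-1.5,-1.6,0]
    - [-1.6,-1.6,0]
    - [-1.6,-1.6,0]
    - [-1.6,-1.6,0]
    - [-1.6,-1.6,0]
    - [-1.6,-1.6,0]
    - [-1.6,-1.6,0]
    - [-1.6,-1.6,0]
    - [-1.6,-1.6,0]
    - [-1.6,-1.6,0]
    - [-1.6,-1.6,0]
    - [-1.6,-1.6,0]
    - [-1.6,-1.2,0]
    - [-1.6,-0.8,0]
    - [-1.6,-0.5,0]
    - [-1.6,0,0]
  spin: [0,0,0,0,0,0,0,0,0,0,0,0,0,0,0,0,0,0,0,0]

```text
time: 6.92
tool_pos: [0.3625, -0.2113, 0.266]
tcp_rot: [-2.224, -2.218, 0.0]
force: [0.9, -0.3, -1.7]
grip_width: 0.0183
```

>>> send_rows:
  jaw: [1,1,1,1,1,1,1,1,1,1,1,1,1,1,1,1,1,1]
  slide:
    - [-1.6,0,0]
    - [-1.6,0,0]
    - [-1.6,0,0]
    - [-1.6,0,0]
    - [-1.6,0,0]
    - [-1.6,0,0]
    - [-1.6,0,0]
    - [-1.5,0,0]
    - [-1.4,0,0]
    - [-1.1,0,0]
    - [-0.9,0,0]
    - [-0.7,0,0]
    - [-0.4,0,0]
    - [-0.1,0,0]
    - [0,0,0]
    - [0,0,0]
    - [0,0,0]
    - [0,0,0]
  spin: [0,0,0,0,0,0,0,0,0,0,0,0,0,0,0,0,0,0]

```text
time: 8.42
tool_pos: [0.3636, -0.3835, 0.2664]
tcp_rot: [2.223, 2.22, -0.0]
force: [0.7, 0.6, -2.0]
grip_width: 0.0186
```

```bash
python3 st.py; python3 - <<'E'
from h import *
from cell import ctrl
im,d=ctrl.capture("side");cv2.imwrite("pics/s2.png",cv2.resize(im[50:300,280:560],None,fx=2.4,fy=2.4))
s=ctrl.get_state();im,d=ctrl.capture("wrist");cv2.imwrite("pics/w2.png",im);C=cam("wrist",s);P=cloud(d,C)
hsv=cv2.cvtColor(im,cv2.COLOR_BGR2HSV)
t=(cv2.inRange(hsv,(3,130,80),(20,255,255))>0)&(P[...,2]>.2)
print(t.sum(),np.median(P[t],0))
b=(P[...,2]>.22)&(P[...,2]<.245)&(hsv[...,1]<60)&(P[...,0]>.4)
print(b.sum(),cv2.minAreaRect((P[b][:,:2]*1000).astype(np.float32)) if b.sum() else 0)
E
```

```text
t 8.4167 tcp [ 0.3636 -0.3835  0.2664] grip 0.0186018134701189 F [ 0.6655  0.6212 -1.9526] q [-1.034   0.2972  1.4269  0.      1.4174 -1.0324]
[[ 0.0016  1.      0.0001]
 [ 1.     -0.0016 -0.0001]
 [-0.0001  0.0001 -1.    ]]
14555 [ 0.3635 -0.3631  0.2826]
16515 ((472.5765380859375, -386.167724609375), (41.004905700683594, 101.59196472167969), 89.54440307617188)
```

View pics/s2.png

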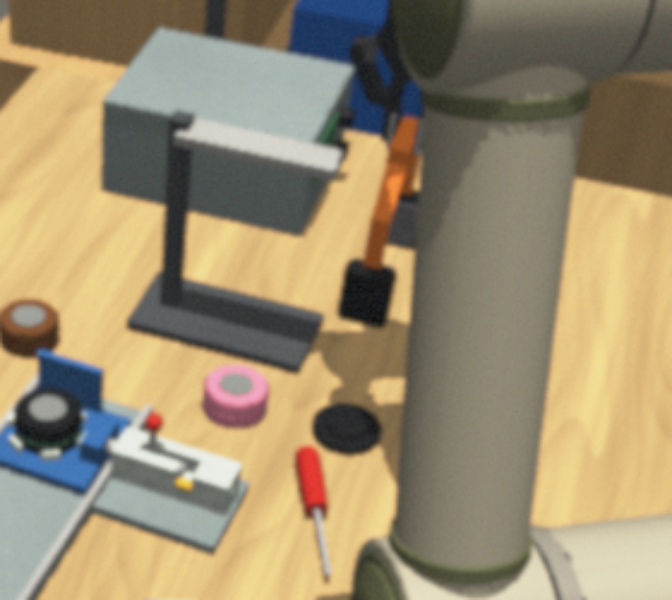

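View pics/w2.png

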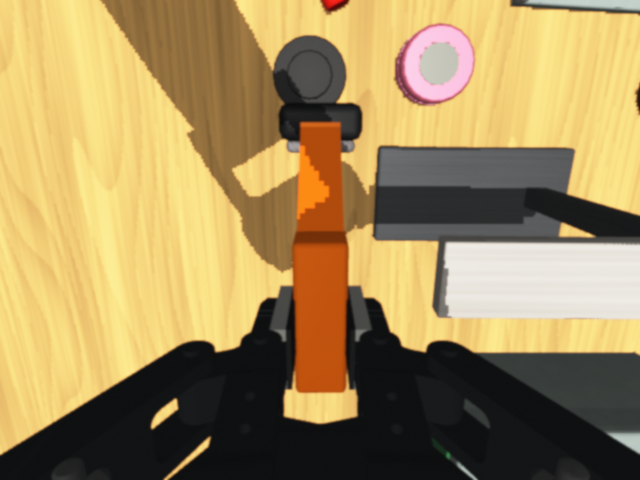

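The bar's middle is at y about -0.386, with its free end at x 0.422 (left end of the bar at about (445,280) in the wrist picture). I'll slide the headset over it, then lower it.

>>> send_rows:
  jaw: [1,1,1,1,1,1,1,1,1,1,1,1,1,1,1,1,1,1,1,1]
  slide:
    - [-0.1,0.3,0]
    - [-0.1,0.6,0]
    - [-0.1,0.9,0]
    - [0,1.2,0]
    - [0,1.3,0]
    - [0,1.3,0]
    - [0,1.3,0]
    - [0,1.3,0]
    - [0,1.1,0]
    - [0,0.9,0]
    - [0,0.6,0]
    - [0,0.4,0]
    - [0,0,0]
    - [0,0,0.4]
    - [0,0,0.5]
    - [0,0,0.5]
    - [0,0,0.4]
    - [0,0,0.2]
    - [0,0,0]
    - [0,0,0]
  spin: [0,0,0,0,0,0,0,0,0,0,0,0,0,0,0,0,0,0,0,0]

```text
time: 10.18
tool_pos: [0.4754, -0.387, 0.2463]
tcp_rot: [2.224, 2.219, -0.0]
force: [-0.2, -0.1, -1.6]
grip_width: 0.0185
```

```bash
python3 st.py; python3 - <<'E'
from h import *
from cell import ctrl
im,d=ctrl.capture("side");cv2.imwrite("pics/s3.png",cv2.resize(im[50:250,300:500],None,fx=3,fy=3))
E
```

```text
t 10.1833 tcp [ 0.4754 -0.387   0.2463] grip 0.018517806153108423 F [-0.2401 -0.1183 -1.6111] q [-0.8741  0.5027  1.1829 -0.      1.456  -0.8721]
[[ 0.0021  1.     -0.    ]
 [ 1.     -0.0021 -0.    ]
 [-0.     -0.     -1.    ]]
```

View pics/s3.png

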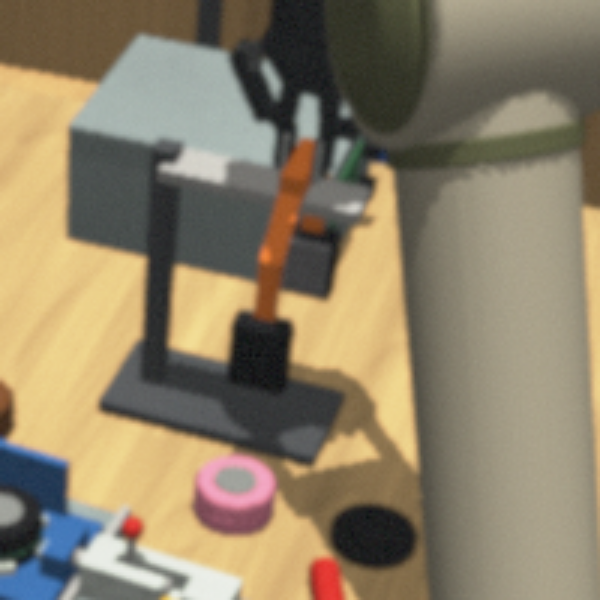

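It's over the bar but not touching yet: the wrist still carries 1.6 N. Lowering a little more and watching the force.

>>> send_rows:
  jaw: [1,1,1,1]
  slide:
    - [0,0,0.15]
    - [0,0,0.15]
    - [0,0,0]
    - [0,0,0]
  spin: [0,0,0,0]

```text
time: 10.57
tool_pos: [0.4754, -0.387, 0.2432]
tcp_rot: [-2.223, -2.219, 0.0]
force: [-0.2, 0.4, -1.3]
grip_width: 0.0183
```

>>> send_rows:
  jaw: [1,1,1,1]
  slide:
    - [0,0,0.1]
    - [0,0,0.1]
    - [0,0,0]
    - [0,0,0]
  spin: [0,0,0,0]

```text
time: 10.9
tool_pos: [0.4755, -0.3871, 0.2427]
tcp_rot: [2.222, 2.218, -0.0]
force: [-2.7, 2.1, 5.4]
grip_width: 0.0183
```

Contact reached (force now upward). Releasing and rising.

>>> send_rows:
  jaw: [1,0.3,-0.3,-1,-1,-1,-1,-1,-1,-1,-1,-1]
  slide:
    - [0,0,-0.1]
    - [0,0,0]
    - [0,0,0]
    - [0,0,0]
    - [0,0,0]
    - [0,0,0]
    - [0,0,0]
    - [0,0,-0.5]
    - [0,0,-1.5]
    - [0,0,-2]
    - [0,0,-2]
    - [0,0,-2]
  spin: [0,0,0,0,0,0,0,0,0,0,0,0]

```text
time: 11.9
tool_pos: [0.4754, -0.3869, 0.3237]
tcp_rot: [2.223, 2.219, -0.0]
force: [1.1, 0.1, 1.1]
grip_width: 0.0852
```

```bash
python3 st.py; python3 - <<'E'
from h import *
from cell import ctrl
im,d=ctrl.capture("side");cv2.imwrite("pics/s4.png",cv2.resize(im[50:250,300:500],None,fx=3,fy=3))
s=ctrl.get_state();im,d=ctrl.capture("wrist");cv2.imwrite("pics/w4.png",im);C=cam("wrist",s);P=cloud(d,C)
hsv=cv2.cvtColor(im,cv2.COLOR_BGR2HSV)
t=(cv2.inRange(hsv,(3,130,60),(20,255,255))>0)&(P[...,2]>.25)&(P[...,2]<.28)
print(t.sum(),np.median(P[t],0),cv2.minAreaRect((P[t][:,:2]*1000).astype(np.float32)))
E
```

```text
t 11.9 tcp [ 0.4754 -0.3869  0.3237] grip 0.08522578002262901 F [1.0753 0.0742 1.1473] q [-0.8741  0.4795  1.0229  0.      1.6389 -0.872 ]
[[ 0.002   1.      0.0002]
 [ 1.     -0.002  -0.0002]
 [-0.0002  0.0002 -1.    ]]
3496 [ 0.4757 -0.3834  0.2593] ((475.8246765136719, -386.2650451660156), (20.04041290283203, 62.26839065551758), 0.0951991081237793)
```

View pics/s4.png

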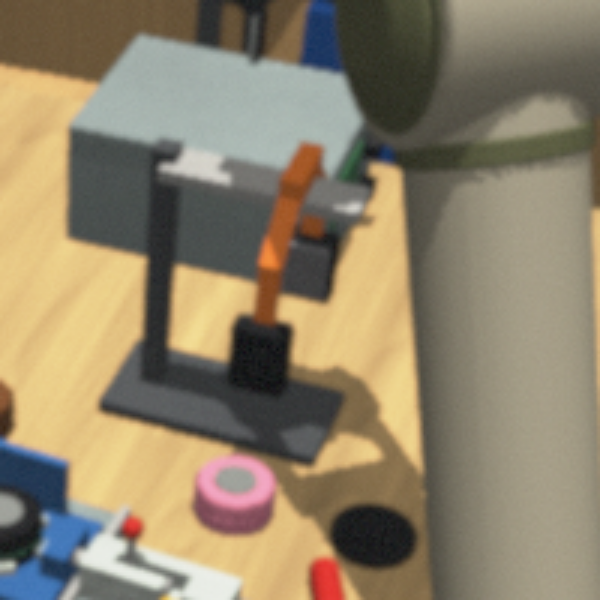

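View pics/w4.png

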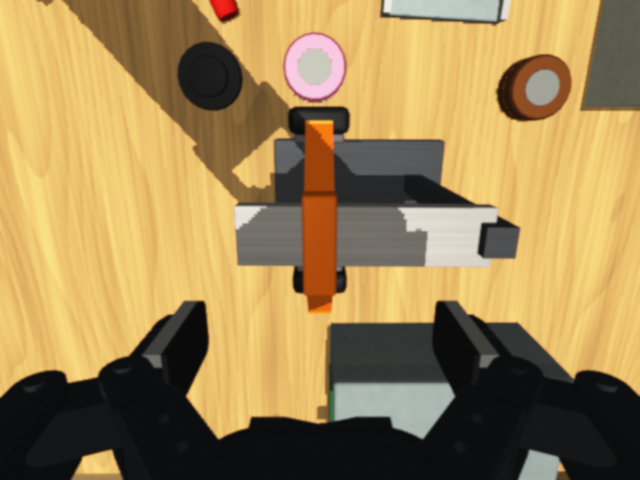

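The headset hangs centred and level: crown top z 0.259 and y -0.386, at wrist pixels (319,240). Now to the bolt: turn the jaws to open along fixture y and go above the red knob.

>>> send_rows:
  jaw: [-1,-1,-1,-1,-1,-1,-1,-1,-1,-1,-1,-1,-1,-1]
  slide:
    - [0,0,0]
    - [0,0,0]
    - [0,0,0]
    - [0,0,0]
    - [0,0,0]
    - [0,0,0]
    - [0,0,0]
    - [0,0,0]
    - [0,0,0]
    - [0,0,0]
    - [0,0,0]
    - [0,0,0]
    - [0,0,0]
    - [0,0,0]
  spin: [0.116,0.116,0.116,0.116,0.116,0.116,0.116,0.116,0.116,0.116,0.116,0.116,0.116,0.116]

```text
time: 13.17
tool_pos: [0.4754, -0.3869, 0.3218]
tcp_rot: [-3.139, 0.096, 0.001]
force: [-0.4, -0.3, -0.1]
grip_width: 0.0853
```

>>> send_rows:
  jaw: [-1,-1,-1,-1,-1,-1,-1,-1,-1,-1,-1,-1,-1,-1]
  slide:
    - [0.2,-2.2,0]
    - [0.2,-2.2,0]
    - [0.2,-2.2,0]
    - [0.2,-2.2,0]
    - [0.2,-2.2,0]
    - [0.2,-2.2,0]
    - [0.2,-2.2,2]
    - [0.2,-2.2,2]
    - [0.2,-2.2,2]
    - [0.2,-2.2,2]
    - [0.2,-2.2,2]
    - [0.2,-2.2,2]
    - [0,0,0]
    - [0,0,0]
  spin: [0,0,0,0,0,0,0,0,0,0,0,0,0,0]

```text
time: 14.33
tool_pos: [0.5136, -0.1239, 0.2015]
tcp_rot: [-3.14, 0.084, 0.003]
force: [0.2, -0.7, 1.2]
grip_width: 0.0859
```

```bash
python3 st.py; python3 - <<'E'
from h import *
from cell import ctrl
s=ctrl.get_state();im,d=ctrl.capture("wrist");cv2.imwrite("pics/w5.png",im);C=cam("wrist",s);P=cloud(d,C)
hsv=cv2.cvtColor(im,cv2.COLOR_BGR2HSV)
t=((cv2.inRange(hsv,(0,150,60),(6,255,255))|cv2.inRange(hsv,(172,150,60),(180,255,255)))>0)&(P[...,2]>.06)&(P[...,2]<.1)
(c,r)=cv2.minEnclosingCircle(np.argwhere(t)[:,::-1].astype(np.float32));print(t.sum(),c,r,np.median(P[t],0),P[t].max(0));k=ray(c,.08,C);print("knob",k)
T=R.from_rotvec(s["tcp_rot"]).as_matrix();print("delta tool cm",T.T@(k-s["tool_pos"])*100)
y=(cv2.inRange(hsv,(20,150,100),(35,255,255))>0)&(P[...,2]>.02)&(P[...,2]<.05);print("notch",y.sum(),np.median(P[y],0),P[y].min(0),P[y].max(0))
E
```

```text
t 14.3333 tcp [ 0.5136 -0.1239  0.2015] grip 0.0858632174617128 F [ 0.1957 -0.7014  1.2357] q [-0.4586  0.346   1.532  -0.0002  1.2656  1.1658]
[[ 0.9986 -0.0535 -0.0019]
 [-0.0535 -0.9986  0.0008]
 [-0.002  -0.0007 -1.    ]]
421 (320.0, 227.0) 12.041694641113281 [ 0.5158 -0.1251  0.086 ] [ 0.5227 -0.1176  0.0892]
knob [ 0.5141 -0.1247  0.08  ]
delta tool cm [ 0.0753  0.0871 12.15  ]
notch 126 [ 0.4701 -0.1052  0.0323] [ 0.4644 -0.1097  0.0307] [ 0.4754 -0.1004  0.0339]
```

View pics/w5.png

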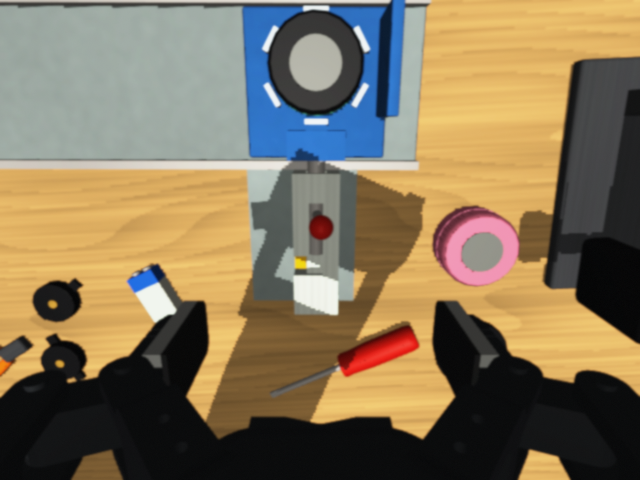

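The knob is at wrist pixel (320,227), world (0.514, -0.125), with the yellow notch at (301,264). Descending to grip it.

>>> send_rows:
  jaw: [-1,-1,-1,-1,-1,-1,-1,-1,-1,-1,0,1,1,1,1,1,1]
  slide:
    - [0.05,0.1,2]
    - [0,0,2]
    - [0,0,2]
    - [0,0,2]
    - [0,0,2]
    - [0,0,1.8]
    - [0,0,1.2]
    - [0,0,0.7]
    - [0,0,0.3]
    - [0,0,0]
    - [0,0,0]
    - [0,0,0]
    - [0,0,0]
    - [0,0,0]
    - [0,0,0]
    - [0,0,0]
    - [0,0,0]
  spin: [0,0,0,0,0,0,0,0,0,0,0,0,0,0,0,0,0]

```text
time: 15.8
tool_pos: [0.5146, -0.1257, 0.0627]
tcp_rot: [3.14, -0.087, 0.001]
force: [-0.1, -0.3, 3.4]
grip_width: 0.0145
```

```bash
python3 st.py
```

```text
t 15.8 tcp [ 0.5146 -0.1257  0.0627] grip 0.014534042341686662 F [-0.1279 -0.3226  3.363 ] q [-0.4611  0.5184  1.6786  0.0001  0.9442  1.1648]
[[ 0.9985 -0.0551  0.0004]
 [-0.0551 -0.9985 -0.0001]
 [ 0.0004  0.0001 -1.    ]]
```

>>> send_rows:
  jaw: [1,1,1,1,1,1,1,1,1,1]
  slide:
    - [-0.2,0,0]
    - [-0.4,0,0]
    - [-0.6,0,0]
    - [-0.6,0,0]
    - [-0.6,0,0]
    - [-0.6,0,0]
    - [-0.5,0,0]
    - [-0.4,0,0]
    - [-0.3,0,0]
    - [0,0,0]
  spin: [0,0,0,0,0,0,0,0,0,0]

```text
time: 16.63
tool_pos: [0.4734, -0.1237, 0.0631]
tcp_rot: [3.139, -0.087, 0.006]
force: [3.7, 0.4, 3.9]
grip_width: 0.0144
```

```bash
python3 st.py; python3 - <<'E'
from h import *
from cell import ctrl
im,d=ctrl.capture("side");cv2.imwrite("pics/s6.png",cv2.resize(im[190:310,260:420],None,fx=4.5,fy=4.5,interpolation=cv2.INTER_CUBIC))
im,d=ctrl.capture("wrist");cv2.imwrite("pics/w6.png",im)
E
```

```text
t 16.6333 tcp [ 0.4734 -0.1237  0.0631] grip 0.014419606721733827 F [3.7115 0.3872 3.8656] q [-0.496   0.4443  1.8026  0.0008  0.8911  1.1298]
[[ 0.9985 -0.0555  0.0035]
 [-0.0555 -0.9985 -0.0012]
 [ 0.0035  0.001  -1.    ]]
```

View pics/s6.png

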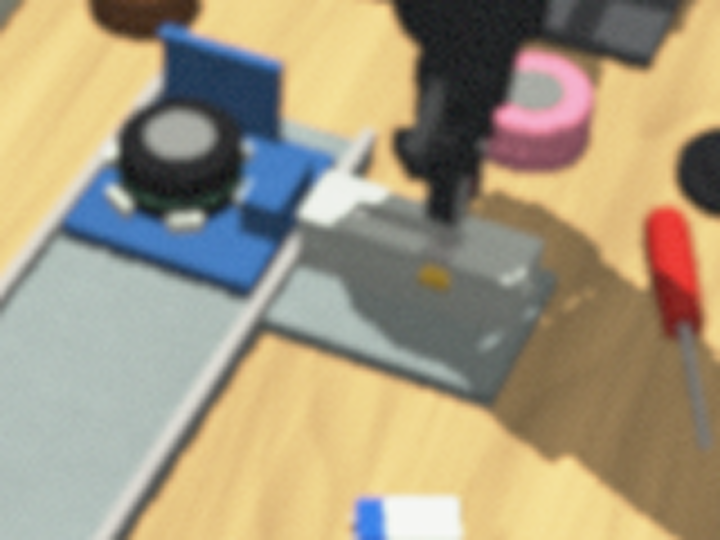

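View pics/w6.png

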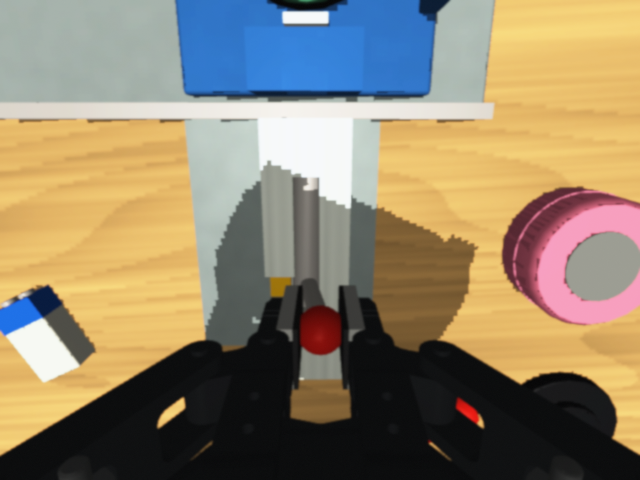

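The knob came back with the fingers. Bolt origin is about fixture x -0.140, over the yellow notch at (281,287), and clear of the sled. Opening now, lowering 1 cm, and pushing the knob to +y with the trailing finger.

>>> send_rows:
  jaw: [0,-1,-1,-1,-1,-1,-1,-1,-1,-1,-1,-1,-1,-1,-1,-1]
  slide:
    - [0,0,0]
    - [0,0,0]
    - [0,0,0]
    - [0,0,0]
    - [0,0,0]
    - [0,0,0.5]
    - [0,0,0.5]
    - [0,-0.5,0]
    - [0,-0.8,0]
    - [0,-0.7,0]
    - [0,-0.5,0]
    - [0,-0.5,0]
    - [0,-0.5,0]
    - [0,-0.5,0]
    - [0,-0.5,0]
    - [0,0,0]
  spin: [0,0,0,0,0,0,0,0,0,0,0,0,0,0,0,0]

```text
time: 18.07
tool_pos: [0.475, -0.0776, 0.0523]
tcp_rot: [-3.14, 0.086, 0.0]
force: [0.2, -0.4, -0.6]
grip_width: 0.0855
```

```bash
python3 st.py; python3 - <<'E'
from h import *
from cell import ctrl
im,d=ctrl.capture("wrist");cv2.imwrite("pics/w7.png",im)
E
```

```text
t 18.0667 tcp [ 0.475  -0.0776  0.0523] grip 0.08547019854348824 F [ 0.2276 -0.3818 -0.5623] q [-0.4062  0.4505  1.8307  0.0001  0.8606  1.219 ]
[[ 0.9985 -0.0544 -0.0001]
 [-0.0544 -0.9985  0.0001]
 [-0.0001 -0.0001 -1.    ]]
```

View pics/w7.png

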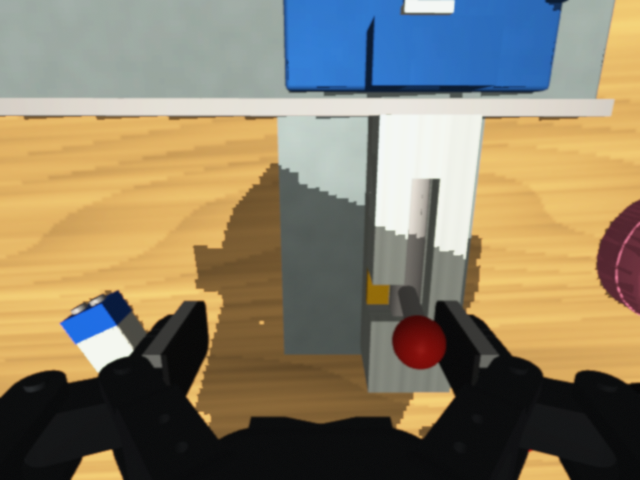

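The right finger has just reached the knob at (419,342), with the stem beside the yellow notch at (378,290). Continuing the push.

>>> send_rows:
  jaw: [-1,-1,-1,-1,-1,-1,-1]
  slide:
    - [0,-0.4,0]
    - [0,-0.5,0]
    - [0,-0.5,0]
    - [0,-0.4,0]
    - [0,0,0]
    - [0,0,0]
    - [0,0,0]
  spin: [0,0,0,0,0,0,0]

```text
time: 18.7
tool_pos: [0.476, -0.0606, 0.0523]
tcp_rot: [3.14, -0.087, -0.0]
force: [-0.2, -1.1, -0.3]
grip_width: 0.0856
```

```bash
python3 st.py; python3 - <<'E'
from h import *
from cell import ctrl
im,d=ctrl.capture("wrist");cv2.imwrite("pics/w8.png",im)
E
```

```text
t 18.7 tcp [ 0.476  -0.0606  0.0523] grip 0.0856092931698608 F [-0.18   -1.082  -0.3238] q [-0.3713  0.448   1.835  -0.      0.8586  1.2546]
[[ 0.9985 -0.0551 -0.    ]
 [-0.0551 -0.9985 -0.    ]
 [-0.      0.     -1.    ]]
```

View pics/w8.png

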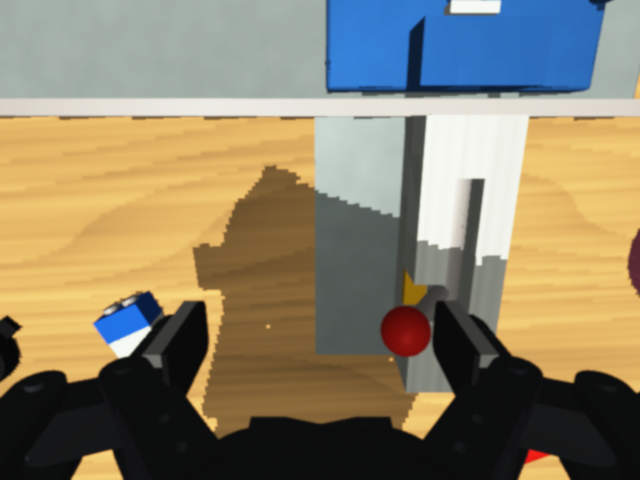

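The knob (405,331) is past upright and the stem is entering the notch. Pushing a bit more.

>>> send_rows:
  jaw: [-1,-1,-1,-1,-1,-1,-1]
  slide:
    - [0,-0.4,0]
    - [0,-0.4,0]
    - [0,-0.4,0]
    - [0,0,0]
    - [0,0,0]
    - [0,0,0]
    - [0,0,0]
  spin: [0,0,0,0,0,0,0]

```text
time: 19.33
tool_pos: [0.4767, -0.0486, 0.0523]
tcp_rot: [3.14, -0.087, 0.0]
force: [0.8, -0.4, 1.0]
grip_width: 0.0852
```

```bash
python3 st.py; python3 - <<'E'
from h import *
from cell import ctrl
im,d=ctrl.capture("wrist");cv2.imwrite("pics/w9.png",im)
E
```

```text
t 19.3333 tcp [ 0.4767 -0.0486  0.0523] grip 0.08517625516753256 F [ 0.8222 -0.3635  0.9535] q [-0.3468  0.4468  1.837  -0.      0.8577  1.2792]
[[ 0.9985 -0.0552  0.0001]
 [-0.0552 -0.9985 -0.    ]
 [ 0.0001  0.     -1.    ]]
```

View pics/w9.png

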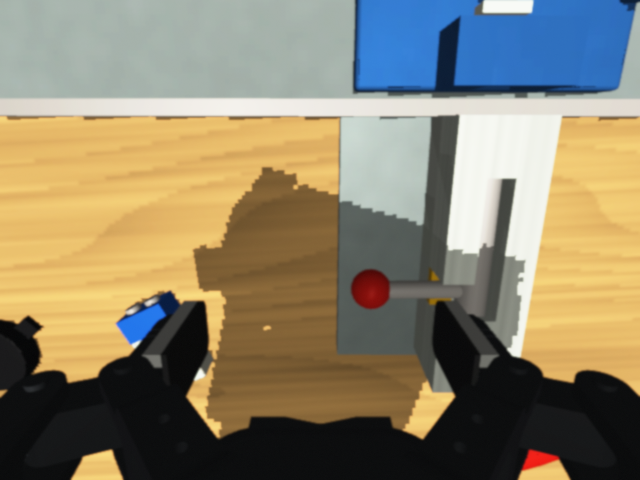

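The bolt is parked: knob at (371,289), stem lying across the yellow sill. Rising and closing the jaws, then a check from above and locating the push plate.

>>> send_rows:
  jaw: [-1,-1,-1,-1,-1,-1,-1,-1,0,1,1]
  slide:
    - [0,0,-0.5]
    - [0,0,-1.3]
    - [0,0,-2]
    - [0,0,-2]
    - [0,0,-2]
    - [0,0,-2]
    - [0,0,-2]
    - [0,0,-2]
    - [0,0,-1]
    - [0,0,0]
    - [0,0,0]
  spin: [0,0,0,0,0,0,0,0,0,0,0]

```text
time: 20.3
tool_pos: [0.4765, -0.0486, 0.1999]
tcp_rot: [-3.14, 0.087, 0.0]
force: [-1.0, -0.4, -0.7]
grip_width: 0.0514
```

```bash
python3 st.py; python3 - <<'E'
from h import *
from cell import ctrl
s=ctrl.get_state();im,d=ctrl.capture("wrist");cv2.imwrite("pics/w10.png",im)
im,d=ctrl.capture("top");C=cam("top");P=cloud(d,C);cv2.imwrite("pics/t10.png",cv2.resize(im[160:300,240:540],None,fx=2.6,fy=2.6,interpolation=cv2.INTER_CUBIC))
hsv=cv2.cvtColor(im,cv2.COLOR_BGR2HSV)
O=np.array([.6193,-.0155]);ex=np.array([.9985,-.055]);ey=np.array([.055,.9985])
F=lambda p:np.array([(p[:2]-O)@ex,(p[:2]-O)@ey,p[2]])
b=np.zeros((480,640),bool);b[180:240,345:410]=1
b&=(cv2.inRange(hsv,(100,100,30),(130,255,255))>0)&(P[...,2]>.07)&(P[...,2]<.09);q=P[b];print("plate",b.sum(),[F(x) for x in (q[q[:,0].argmin()],q[q[:,0].argmax()],np.median(q,0))])
b=np.zeros((480,640),bool);b[160:200,412:448]=1;b&=(P[...,2]>.01)&(P[...,2]<.09);q=P[b];print("brown",np.median(q,0),q.min(0),q.max(0))
E
```

```text
t 20.3 tcp [ 0.4765 -0.0486  0.1999] grip 0.05136443993923953 F [-1.0146 -0.4029 -0.6739] q [-0.3468  0.24    1.6792 -0.      1.2224  1.2793]
[[ 0.9985 -0.0553 -0.0001]
 [-0.0553 -0.9985  0.    ]
 [-0.0001 -0.     -1.    ]]
plate 52 [array([-0.0209, -0.1624,  0.077 ]), array([ 0.045 , -0.1634,  0.0772]), array([ 0.0186, -0.1613,  0.0807])]
brown [ 0.7119 -0.278   0.0323] [ 0.6809 -0.3126  0.0116] [ 0.7477 -0.2458  0.0393]
```

View pics/t10.png

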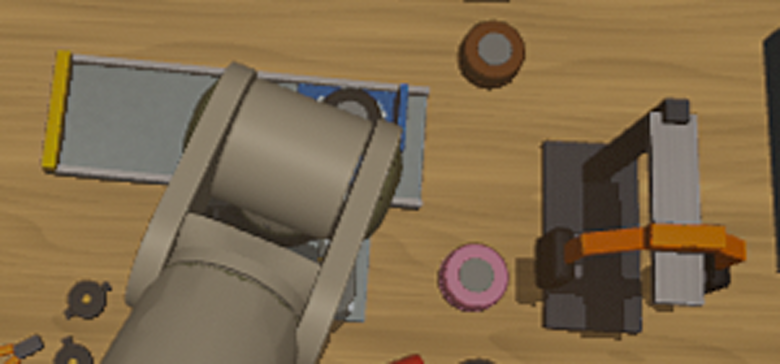

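View pics/w10.png

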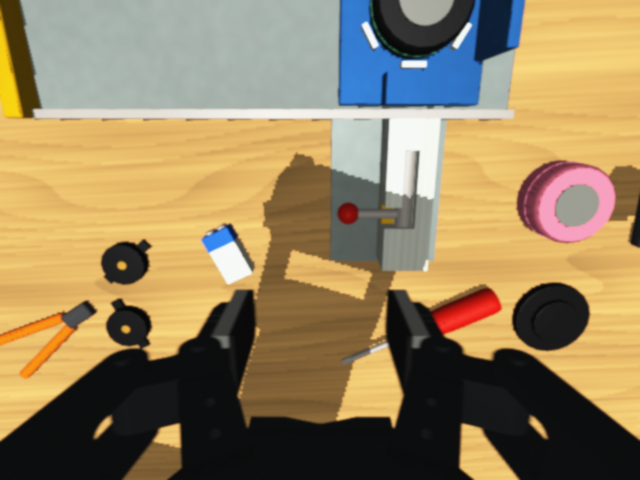

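The headset still hangs and the bolt is parked (knob (348,213) in the wrist picture). The push plate centre is at fixture x 0.012, with its rear face at y about -0.165. Going behind it.

>>> send_rows:
  jaw: [1,1,1,1,1,1,1,1,1,1,1,1,1,1,1,1,1,1,1,1]
  slide:
    - [1.53,1.64,0]
    - [1.53,1.64,0]
    - [1.53,1.64,0]
    - [1.53,1.64,0]
    - [1.53,1.64,0]
    - [1.53,1.64,0]
    - [1.53,1.64,0]
    - [1.53,1.64,0]
    - [1.53,1.64,0]
    - [1.53,1.64,0]
    - [0,0,0]
    - [0,0,2]
    - [0,0,2]
    - [0,0,2]
    - [0,0,2]
    - [0,0,2]
    - [0,0,2]
    - [0,0,2]
    - [0,0,1]
    - [0,0,0]
  spin: [0,0,0,0,0,0,0,0,0,0,0,0,0,0,0,0,0,0,0,0]

```text
time: 22.07
tool_pos: [0.6188, -0.2197, 0.0471]
tcp_rot: [-3.138, 0.086, 0.008]
force: [-0.4, 0.4, 0.1]
grip_width: 0.0004
```

```bash
python3 st.py; python3 - <<'E'
from h import *
from cell import ctrl
im,d=ctrl.capture("side");cv2.imwrite("pics/s11.png",cv2.resize(im[150:310,200:420],None,fx=3.4,fy=3.4,interpolation=cv2.INTER_CUBIC))
E
```

```text
t 22.0667 tcp [ 0.6188 -0.2197  0.0471] grip 0.0003958781358549792 F [-0.4164  0.3834  0.1279] q [-0.5193  0.7799  1.2497 -0.      1.1178  1.1067]
[[ 0.9985 -0.0551 -0.005 ]
 [-0.0551 -0.9985  0.0029]
 [-0.0052 -0.0026 -1.    ]]
```

View pics/s11.png

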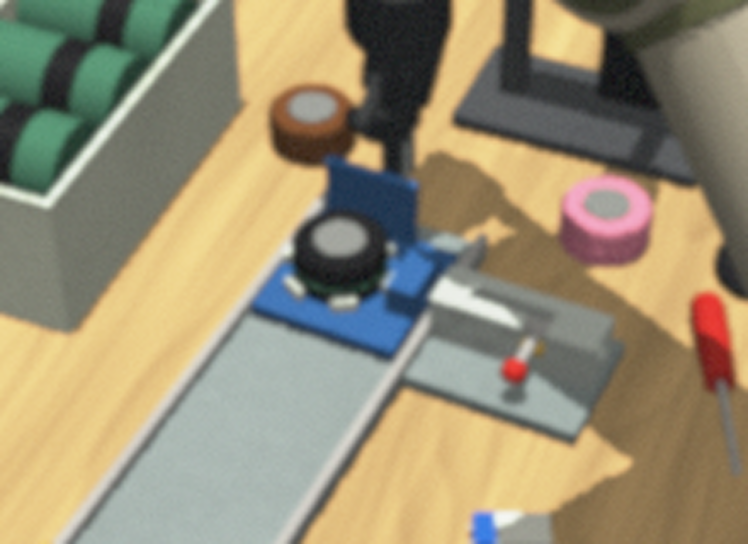

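The fingers are behind the blue plate (about (400,160) in the crop). Pushing along +y.

>>> send_rows:
  jaw: [1,1,1,1,1,1,1,1,1,1,1,1,1,1,1,1,1,1,1,1]
  slide:
    - [0,-0.5,0]
    - [0,-0.6,0]
    - [0,-0.5,0]
    - [0,-0.3,0]
    - [0,-0.3,0]
    - [0,-0.3,0]
    - [0,-0.4,0]
    - [0,-0.5,0]
    - [0,-0.6,0]
    - [0,-0.7,0]
    - [0,-0.8,0]
    - [0,-0.8,0]
    - [0,-0.8,0]
    - [0,-0.8,0]
    - [0,-0.8,0]
    - [0,-0.8,0]
    - [0,-0.8,0]
    - [0,-0.8,0]
    - [0,-0.8,0]
    - [0,-0.8,0]
  spin: [0,0,0,0,0,0,0,0,0,0,0,0,0,0,0,0,0,0,0,0]

```text
time: 23.78
tool_pos: [0.6274, -0.0931, 0.0503]
tcp_rot: [3.14, -0.087, 0.0]
force: [1.9, -2.7, 2.5]
grip_width: -0.0002
```

```bash
python3 st.py; python3 - <<'E'
from h import *
from cell import ctrl
im,d=ctrl.capture("side");cv2.imwrite("pics/s12.png",cv2.resize(im[150:350,200:420],None,fx=3,fy=3,interpolation=cv2.INTER_CUBIC))
E
```

```text
t 23.7833 tcp [ 0.6274 -0.0931  0.0503] grip -0.00022869300637380594 F [ 1.8736 -2.6695  2.4695] q [-0.3317  0.7287  1.3371  0.      1.0757  1.2942]
[[ 0.9985 -0.0552  0.0001]
 [-0.0552 -0.9985 -0.    ]
 [ 0.0001  0.     -1.    ]]
```

View pics/s12.png

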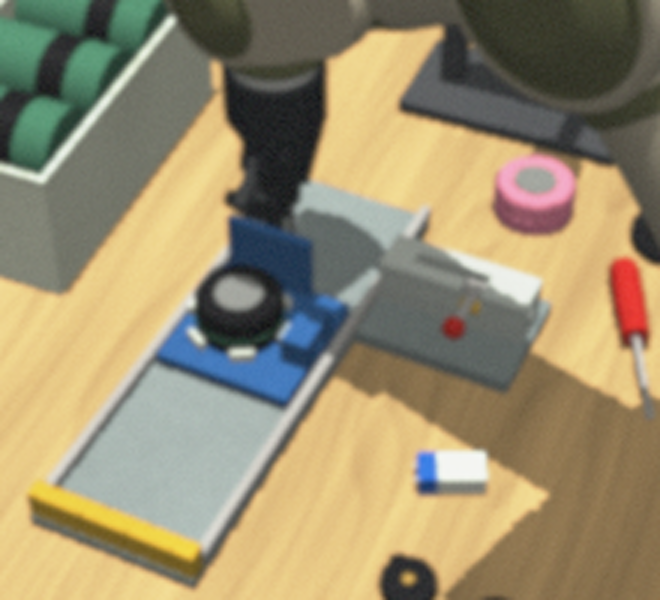

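The sled moves freely and the housing is seated. Continuing to just short of the stop.

>>> send_rows:
  jaw: [1,1,1,1,1,1,1,1,1,1,1,1,1,1,1,1,1,1,1]
  slide:
    - [0,-0.4,0]
    - [0,-0.6,0]
    - [0,-0.8,0]
    - [0,-0.8,0]
    - [0,-0.8,0]
    - [0,-0.8,0]
    - [0,-0.8,0]
    - [0,-0.8,0]
    - [0,-0.8,0]
    - [0,-0.8,0]
    - [0,-0.8,0]
    - [0,-0.8,0]
    - [0,-0.8,0]
    - [0,-0.7,0]
    - [0,-0.6,0]
    - [0,-0.5,0]
    - [0,-0.4,0]
    - [0,0,0]
    - [0,0,0]
  spin: [0,0,0,0,0,0,0,0,0,0,0,0,0,0,0,0,0,0,0]

```text
time: 25.42
tool_pos: [0.6343, 0.0262, 0.0506]
tcp_rot: [-3.14, 0.086, -0.001]
force: [0.0, 0.5, 0.2]
grip_width: -0.0003
```

```bash
python3 st.py; python3 - <<'E'
from h import *
from cell import ctrl
im,d=ctrl.capture("side");cv2.imwrite("pics/s13.png",cv2.resize(im[190:350,190:390],None,fx=3.5,fy=3.5,interpolation=cv2.INTER_CUBIC))
E
```

```text
t 25.4167 tcp [0.6343 0.0262 0.0506] grip -0.00031533330122192506 F [0.0047 0.5074 0.169 ] q [-0.1431  0.7289  1.3358  0.0005  1.076   1.4824]
[[ 0.9985 -0.055   0.0009]
 [-0.055  -0.9985  0.0003]
 [ 0.0009 -0.0003 -1.    ]]
```

View pics/s13.png

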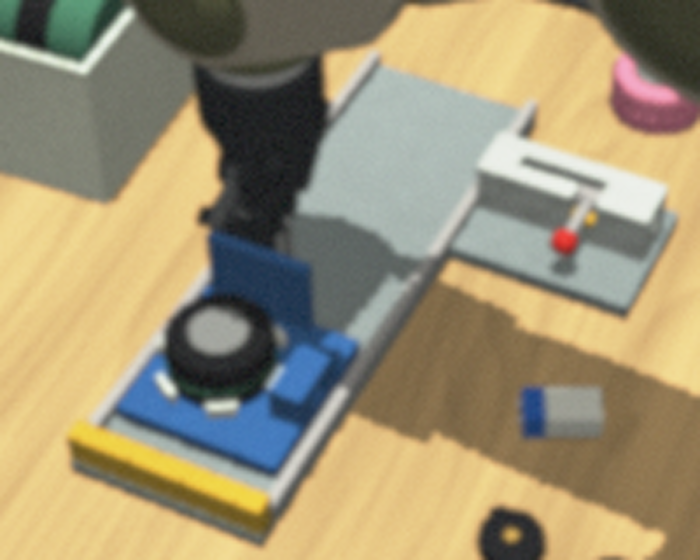

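About 2 cm remain to the yellow stop. Creeping on.

>>> send_rows:
  jaw: [1,1,1,1,1,1,1]
  slide:
    - [0,-0.3,0]
    - [0,-0.3,0]
    - [0,-0.3,0]
    - [0,-0.3,0]
    - [0,-0.2,0]
    - [0,0,0]
    - [0,0,0]
  spin: [0,0,0,0,0,0,0]

```text
time: 26.05
tool_pos: [0.635, 0.0397, 0.0505]
tcp_rot: [3.14, -0.087, 0.001]
force: [0.6, -3.3, 1.0]
grip_width: -0.0001
```

>>> send_rows:
  jaw: [1,1,1,1]
  slide:
    - [0,-0.1,0]
    - [0,-0.1,0]
    - [0,-0.1,0]
    - [0,0,0]
  spin: [0,0,0,0]

```text
time: 26.38
tool_pos: [0.6351, 0.0399, 0.0506]
tcp_rot: [3.136, -0.087, 0.0]
force: [-1.5, -18.0, 2.7]
grip_width: -0.0001
```

Force climbed to 18 N with no further travel, so the sled is at the stop. Backing off and rising for the final check.

>>> send_rows:
  jaw: [1,1,1,1,1,1,1,1,1,1,1,1,1]
  slide:
    - [0,0.3,0]
    - [0,0.6,0]
    - [0,1,0]
    - [0,1.5,0]
    - [0,0,-1]
    - [0,0,-2]
    - [0,0,-2.5]
    - [0,0,-2.5]
    - [0,0,-2.5]
    - [0,0,-2.5]
    - [0,0,-2]
    - [0,0,0]
    - [0,0,0]
  spin: [0,0,0,0,0,0,0,0,0,0,0,0,0]

```text
time: 27.47
tool_pos: [0.6333, 0.0087, 0.2017]
tcp_rot: [3.14, -0.087, 0.004]
force: [0.5, -0.0, -1.7]
grip_width: -0.0001
```

>>> send_rows:
  jaw: [1,1,1,1,1,1,1,1,1,1,1,1]
  slide:
    - [-1.5,0,-0.5]
    - [-1.5,0,-0.5]
    - [-2,0,-0.5]
    - [-2,0,-0.5]
    - [-2,0,-0.5]
    - [-2,0,-0.5]
    - [-2,0,0]
    - [-2,0,0]
    - [-2,0,0]
    - [-1.5,0,0]
    - [0,0,0]
    - [0,0,0]
  spin: [0,0,0,0,0,0,0,0,0,0,0,0]

```text
time: 28.47
tool_pos: [0.4481, 0.0191, 0.23]
tcp_rot: [-3.14, 0.087, 0.001]
force: [-0.4, -0.4, 0.1]
grip_width: 0.0003
```

```bash
python3 st.py; python3 - <<'E'
from h import *
from cell import ctrl
im,d=ctrl.capture("side");cv2.imwrite("pics/s14.png",im)
im,d=ctrl.capture("top");C=cam("top");P=cloud(d,C);cv2.imwrite("pics/t14.png",cv2.resize(im[160:300,240:540],None,fx=2.6,fy=2.6,interpolation=cv2.INTER_CUBIC))
s=ctrl.get_state();w,dw=ctrl.capture("wrist");cv2.imwrite("pics/w14.png",w)
Cw=cam("wrist",s);PW=cloud(dw,Cw);hsv=cv2.cvtColor(w,cv2.COLOR_BGR2HSV)
O=np.array([.6193,-.0155]);ex=np.array([.9985,-.055]);ey=np.array([.055,.9985])
F=lambda q:np.stack([(q[:,:2]-O)@ex,(q[:,:2]-O)@ey,q[:,2]],-1)
b=(cv2.inRange(hsv,(100,100,30),(130,255,255))>0)&(PW[...,2]>.02)&(PW[...,2]<.032)&(PW[...,0]>.52);q=F(PW[b]);print("sled plate y_f",np.percentile(q[:,1],[1,99]),b.sum())
y=(cv2.inRange(hsv,(20,130,80),(35,255,255))>0)&(PW[...,2]>.025)&(PW[...,1]>.1);print("stop",np.percentile(F(PW[y])[:,1],[1,99]) if y.sum() else 0)
r=((cv2.inRange(hsv,(0,150,60),(6,255,255))|cv2.inRange(hsv,(172,150,60),(180,255,255)))>0)&(abs(PW[...,1]+.07)<.04)&(abs(PW[...,0]-.475)<.03);print("knob",r.sum(),F(PW[r]).mean(0) if r.sum() else 0)
h=(PW[...,2]>.05)&(PW[...,2]<.085)&(w.max(2)<120)&(PW[...,0]>.58)&(abs(PW[...,1]-.11)<.06);qq=PW[h]
if h.sum():
  top=F(qq[qq[:,2]>np.percentile(qq[:,2],80)-.006]);print("housing",top.mean(0),top.min(0),top.max(0))
E
```

```text
t 28.4667 tcp [0.4481 0.0191 0.23  ] grip 0.0002892988272469521 F [-0.3594 -0.3582  0.0967] q [-0.2198  0.1447  1.7141  0.0002  1.2833  1.4065]
[[ 0.9985 -0.0555 -0.0005]
 [-0.0555 -0.9985  0.0003]
 [-0.0005 -0.0002 -1.    ]]
sled plate y_f [0.0687 0.1772] 5081
stop [0.1873 0.2019]
knob 298 [-0.1388 -0.0628  0.0425]
housing [-0.0186  0.1105  0.0584] [-0.0235  0.0683  0.0524] [-0.0137  0.145   0.0795]
```

View pics/s14.png

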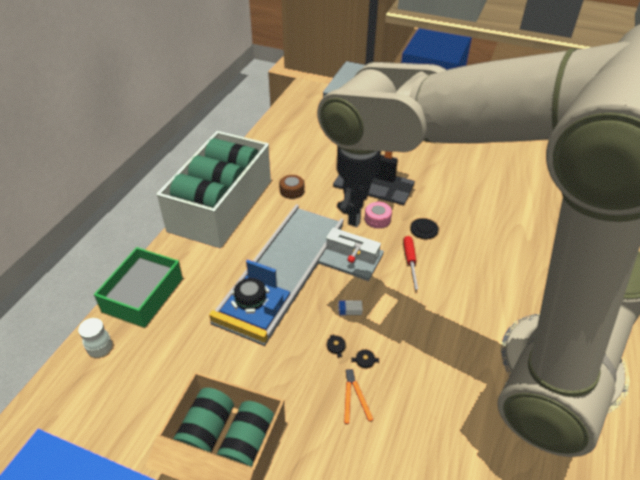

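View pics/t14.png

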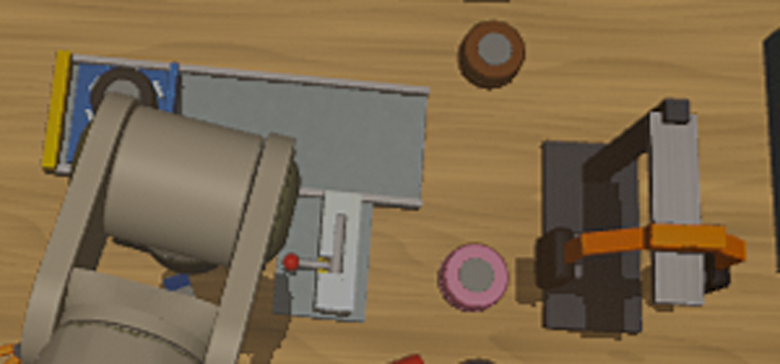

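View pics/w14.png

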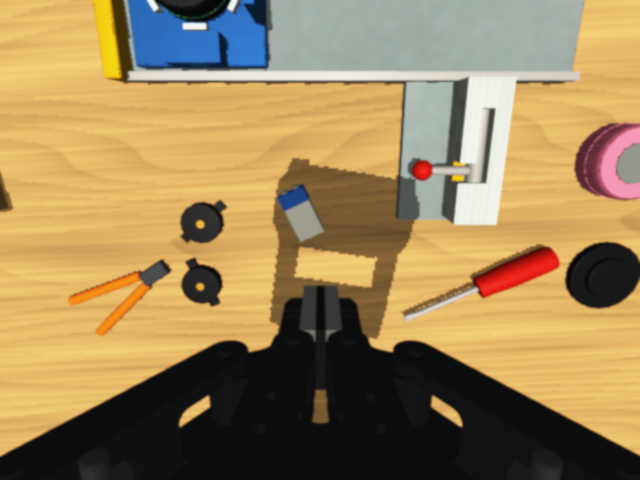

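```bash
python3 - <<'E'
from h import *
from cell import ctrl
O=np.array([.6193,-.0155]);ex=np.array([.9985,-.055]);ey=np.array([.055,.9985])
F=lambda q:np.stack([(q[:,:2]-O)@ex,(q[:,:2]-O)@ey,q[:,2]],-1)
C=cam("top")
im1,d1=ctrl.capture("top");im0=cv2.imread("pics/top0.png");d0=np.load("pics/top0.npy")
for im,d,box in((im0,d0,(345,180,410,240)),(im1,d1,(262,180,315,240))):
    P=cloud(d,C);hsv=cv2.cvtColor(im,cv2.COLOR_BGR2HSV);m=np.zeros((480,640),bool);m[box[1]:box[3],box[0]:box[2]]=1
    m&=(cv2.inRange(hsv,(100,100,30),(130,255,255))>0)
    a=F(P[m&(P[...,2]>.075)&(P[...,2]<.09)]);b=F(P[m&(P[...,2]>.02)&(P[...,2]<.032)])
    b=b[abs(b[:,0])<.05]
    print("pushplate",len(a),np.median(a,0),"sled edges",np.percentile(b[:,1],[1,99]))
cv2.imwrite("pics/t15.png",cv2.resize(im1[170:245,250:350],None,fx=7,fy=7,interpolation=cv2.INTER_CUBIC))
im,d=ctrl.capture("side");cv2.imwrite("pics/s15.png",cv2.resize(im[240:350,200:310],None,fx=5.4,fy=5.4,interpolation=cv2.INTER_CUBIC))
E
```

```text
pushplate 68 [ 0.0105 -0.1605  0.0807] sled edges [-0.1628 -0.056 ]
pushplate 53 [0.019  0.0746 0.0806] sled edges [0.0839 0.1783]
```

View pics/s15.png

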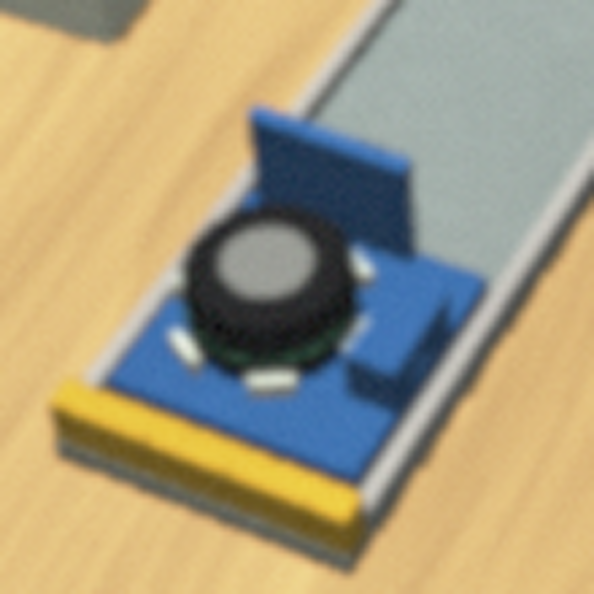

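View pics/t15.png

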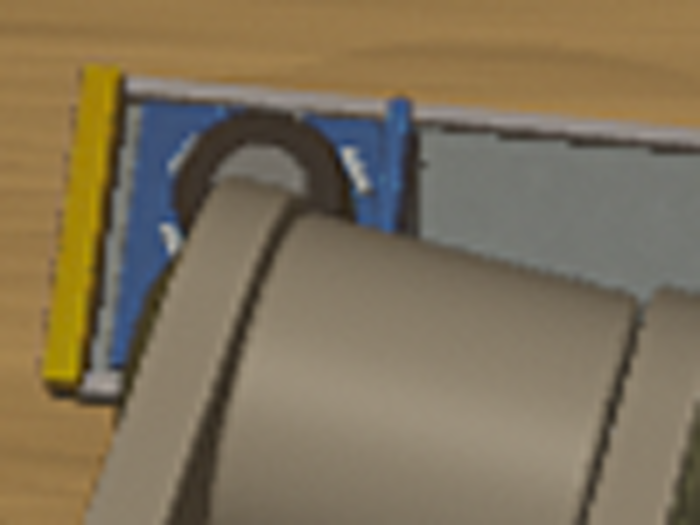

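The side and top crops show the sled at the stop with the housing upright among its lugs. Comparing the two top views gives 0.235 m of travel. The headset hangs, the bolt is parked, and the arm is clear. Handing in.

```bash
python3 -c "
from cell import ctrl
print(ctrl.get_state()['time'],ctrl.hand_in())"
```

```text
the job is handed in; nothing more can be done
28.7167 None
```

All three steps are done in the order you gave, and I handed the job in at 28.7 s; `hand_in` gave no verdict.

- **Headset:** it hangs on the bar, let go, with the crown centred to about 1 mm sideways. Crown top measured z 0.259 just after release, and the last top view showed it unmoved.
- **Bolt:** it is drawn back to about fixture x -0.14, with its stem lying in the yellow notch. The knob is at fixture y about -0.063 and z about 0.043.
- **Sled:** it went to the hard stop, where the push force rose to 18 N with no further travel. Two top views gave 0.235 m of travel, and a rougher wrist-camera estimate gave 0.233; both are above 0.228.
- **Housing:** it looks upright among its lugs. I checked this only by eye, because my numeric fit from the wrist view caught only part of it and was unusable.
- **Bench:** I saw no shift in the small parts and tools in the pictures, but I did not measure them. The arm ended clear of everything.

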